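# Take the wrongly packed pawn out of the games case

## Task

Open the lid of the wooden games case by its brass tab and leave it standing open. Each compartment has an inlaid mark in front of it showing what belongs there, a bar for a domino or a round for a pawn: take out the one pawn that is packed in a compartment marked for a domino and put it in the ceramic dish. Leave the pieces that are packed rightly as they are, and do not disturb the glass.

Things in the scene. Friction and masses are not known exactly. Their poses are not given: they have to be found in the camera images.
- case: Wooden games case, fixed to the slab. Origin under the middle of the box; x from front (robot side) to hinge, y along the compartments. Box 130 (x) by 290 (y) mm, outer walls 5 mm thick, 44 mm high, floor 5 mm. Three compartments, centres at y = -93, 0, +93 mm, each 90 (y) by 120 (x) mm, parted by low ribs 4 mm thick, 10 mm above the floor. A flat apron 45 mm deep, 5 mm thick, in front carries the marks.
- lid (a joint): Angle of the case's clear lid (wooden border) in rad: 0 shut, growing as the front edge goes up, 1.9 at its stop; starts shut or slightly ajar (up to 0.12). The hinge is stiff: the lid stays where it is left; about 1 to 2 N at the tab moves it. The lid is 130 mm by 290 mm, 6 mm thick.
- lid_tab (a point): Grip point on the brass tab, moving with the lid. The tab, 22 mm wide (case y), 8 mm thick, sticks out 40 mm in the lid's plane from the middle of its front edge; this point is 27 mm beyond that edge, 157 mm from the hinge. Shut, it is 47 mm above the slab with free space under it. Pinched across its width from above, it turns between the fingers as the lid swings.
- lid_hinge (a point): Middle of the lid's hinge line, at the case's far rim, 65 mm behind the case's centre and 44 mm above the slab; the hinge line runs along case y.
- label_bar_a: Dark inlaid bar, 20 by 40 mm, on the apron: the compartment behind it is for a domino. Its origin is the underside centre, 5 mm above the slab; x points from the label towards its compartment and the lid's hinge. Its piece is packed about 78 mm along its x axis, 10 mm short of the middle of the compartment.
- label_bar_b: A second dark inlaid bar like the first, before another compartment, also for a domino. Its origin is the underside centre, 5 mm above the slab; x points from the label towards its compartment and the lid's hinge. Its piece is packed about 78 mm along its x axis, 10 mm short of the middle of the compartment.
- label_round: Dark inlaid round, 26 mm across, on the apron: the compartment behind it is for a pawn. Its origin is the underside centre, 5 mm above the slab; x points from the label towards its compartment and the lid's hinge. Its piece is packed about 78 mm along its x axis, 10 mm short of the middle of the compartment.
- label_round_slot (a point): Packing place on the floor of the compartment marked with the round, 10 mm in front of its middle; the rightly packed pawn stands here (within about 10 mm).
- pawn_a: White melamine pawn, a plain upright cylinder 26 mm across and 36 mm high with a bevelled top, packed standing in one of the compartments; origin at the centre of its underside (on the 5 mm floor). Which of the two pawns stands in which compartment varies.
- pawn_b: White melamine pawn, a plain upright cylinder 26 mm across and 36 mm high with a bevelled top, packed standing in one of the compartments; origin at the centre of its underside (on the 5 mm floor). Which of the two pawns stands in which compartment varies.
- domino_packed: White melamine domino 50 by 25 by 12 mm lying flat in a compartment marked with a bar: rightly packed. Origin at the centre of its underside.
- dish: Loose white ceramic dish on the slab, round, 150 mm across the rim, 32 mm high, floor about 5 mm thick; origin under its centre. It is empty.
- glass: Empty short glass standing on the slab, 72 mm across and 80 mm high, a bystander; origin under its centre. (Three other dominoes and one other pawn lie about on the slab and have no part in the job.)
Not all that is in view belongs to the job. There is more than one size of the dish; the job needs the middle-sized.

How it is judged:
By the outcome, as a careful person would: the job done as asked, in the order asked, and still so for the second after the job is handed in, with the robot touching nothing.
It also fails if it takes over 51 s, if anything falls off the work surface, if the arm or the gripper's body presses on something with over 40 N, if the wrist force passes 120 N, or if a joint passes its speed limit or range.

## Robot

A 6-joint arm with a two-finger parallel gripper is mounted at the origin on the work surface. World frame = base frame: x ahead of the robot, y to its left, z up, the work surface at z = 0. Lengths are in mm, angles in rad, forces in N, time in s.
With the tool pointing down it reaches from about 250 to 775 mm from the base axis. Payload 8.9 kg.
Tool frame: the origin (TCP) lies midway between the tips of the shut fingers; the grasp point (between the pads) lies 19 mm behind it; z points along the fingers, y is the direction in which the jaws open and shut (so a half turn about z gives the same grasp; the last joint's range is limited). The gripper opens to 85 mm and grips with 20 to 120 N. Pads are 22 mm wide; open, the fingers measure 114 mm over their backs; the gripper's body (76 mm by 85 mm) begins 54 mm behind the grasp point. The pads swing forward as they close: fully open they stand 13 mm farther back than shut.
Start: joints at [1.13, 0.291, -0.153, 1.127, 0, 1.431], TCP at [156.045, 501.272, 201.305] pointing down, gripper open.
Joint ranges: [-2.52, 2.52], [-0.91, 1.74], [-1.3, 1.37], [-1.96, 2.02], [-1.52, 1.47], [-3.14, 3.14]. Speed limits (rad/s): [2.22, 2.22, 2.79, 3.14, 3.14, 3.14].

## Interface

Orientations are given as a unit quaternion [x, y, z, w].
In Python, from plant import * gives the robot as it stands.
- The arm moves only by the shell command python3 -m jog 'ROWS' [FORCE]. ROWS is JSON, a list of rows, each an object of numbers: "gripper": the closure, from 0 (fully open) to 1 (shut); "dx", "dy", "dz": the shift along the tool's x, y, z in mm; "turn": the turn about the tool's z in degrees. In form: [{"gripper": .., "dx": .., "dy": .., "dz": .., "turn": ..}, ...]. A call has 1 to 10 rows; each row shifts and turns the commanded pose from where the row before left it, along the tool's axes as they then stand; what a row does not reach is not made up. A row lasts 1/10 s, in which the tool goes at most 50 mm and 8.59 degrees, less where a joint would pass 70% of its speed; a pose out of reach is approached as far as the arm can. A call with a gripper value outside its range is refused whole. The fingers move at their own pace and stop on an object; FORCE is the grip in N (left out, the last holds). Time passes only in rows, so rows that do not move let the fingers close. It gives the time, the measured TCP pose, the force and the opening at its end, in the units of the state.
- sense(): the state, without advancing time (a new reading comes with each control period).
- read_camera(name): name is "scene" or "side" or "wrist"; returns a dict with "frame" (400x640x3 uint8, blue, green, red), "fov_y" (degrees; the focal length in pixels is half the picture's height over the tangent of half this angle, whatever the lens; pixels are square), "cx", "cy" (the principal point, pixels), "R" (3x3) and "t" (3): a world point X has camera coordinates R X + t. Camera axes: x right, y down, z forward; pixel columns grow to the right and rows downward; lengths in mm; the calibration is good to about 2 mm. A picture is of the moment at which its call begins. There is no depth.
- sign_off(): hands the job in, once; it reports no verdict.
The state is a dict: "time": time; "joints": joint angles; "qvel": joint speeds; "joint_efforts": joint torques, N m; "tcp_pos": TCP position; "eef_rot": TCP orientation; "wrist_force": force on the tool from outside, world axes, zero at the start; "torque": the same for the moment, N m; "opening": opening from 0.0 (shut) to 1.0 (fully open).
Only numpy, scipy, OpenCV 4.12 (cv2) and the standard library are available. Lean on these libraries where they do the work, as an engineer would, in place of code of your own. Each camera call takes 0.05 s, during which the arm holds its last target. There are 200 camera calls.

## Working session

There is one attempt and no reset: what is moved stays moved. The work goes in short steps, Python scripts to look and compute and a shell command to move; the robot and the scene stay as the last step left them, time stands still between calls to the robot, and variables do not carry over. Pictures are saved under pics/ and viewed, about 8 in all and at most 12, crops included, and the job is handed in when it is done.

```bash
mkdir -p pics
cat > h.py <<'E'
import numpy as np, cv2
from plant import *
def ray(c,px):
    f=200/np.tan(np.radians(c["fov_y"])/2); R=np.array(c["R"]);t=np.array(c["t"])
    d=R.T@np.array([(px[0]-c["cx"])/f,(px[1]-c["cy"])/f,1]); return -R.T@t,d
def onz(c,px,z):
    o,d=ray(c,px); return (o+d*(z-o[2])/d[2]).round(1)
def proj(c,X):
    f=200/np.tan(np.radians(c["fov_y"])/2); p=np.array(c["R"])@np.array(X)+np.array(c["t"])
    return (f*p[:2]/p[2]+[c["cx"],c["cy"]]).round(1)
E
python3 - <<'E'
from h import *
import pickle
s=sense();print(s)
d={}
for n in("scene","side","wrist"):
    d[n]=read_camera(n); cv2.imwrite(f"pics/{n}0.png",d[n]["frame"]); c=d[n]; print(n,c["fov_y"],c["cx"],c["cy"],ray(c,(320,200)))
pickle.dump(d,open("d0.pkl","wb"))
E
```

```text
{'time': 0.0, 'joints': array([ 1.12969163e+00,  2.91302927e-01, -1.54155802e-01,  1.12669429e+00,
        2.35053999e-05,  1.43147633e+00]), 'qvel': array([ 2.70554165e-04, -6.40384415e-04,  5.84085216e-05, -1.49190136e-03,
       -1.81126433e-03, -2.29434183e-04]), 'joint_efforts': array([ 1.02897804e-03, -5.37146866e+01,  3.31363750e+01,  1.59419485e-02,
        4.76639570e-05,  1.68545647e-06]), 'tcp_pos': array([155.82860925, 500.82392839, 200.70957096]), 'eef_rot': array([ 1.50320376e-01,  9.88637104e-01, -6.46616824e-04, -2.05373876e-04]), 'wrist_force': array([ 0.15899625, -0.35871665, -0.00666583]), 'torque': array([-0.02521902, -0.00499305,  0.02403719]), 'opening': 1.0027568256203279}
scene 42.694292044885884 319.4811864147883 197.2565007956467 (array([1089.10999303,  256.17181336, 1048.24938659]), array([-0.48870458, -0.28726912, -0.82381676]))
side 55.79719334194074 319.66834717547704 205.2872445624214 (array([244.33182653, 548.46781935, 656.5144208 ]), array([ 0.25550057, -0.73194268, -0.6318038 ]))
wrist 71.67444398084109 317.84154524755866 197.04421289887347 (array([ 83.00697166, 523.98094291, 374.51355951]), array([ 0.30052788, -0.08725454, -0.94986542]))
```

View pics/scene0.png

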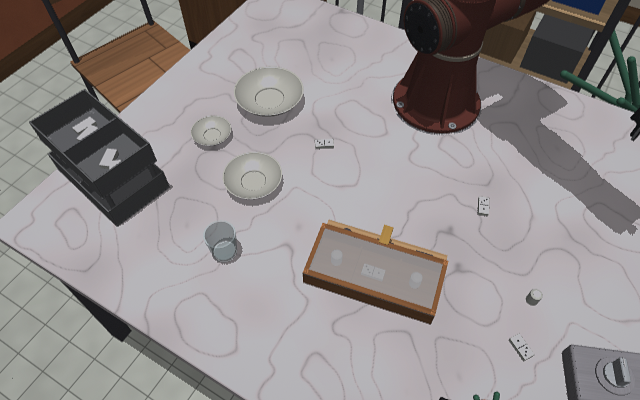

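View pics/side0.png

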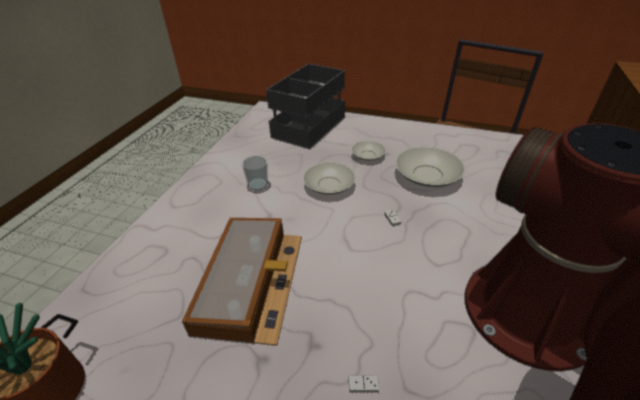

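Scene view: dishes at (269,93) large, (253,176) middle, (212,131) small; glass (222,243); case (375,270), tab (386,234); pawns under the lid at (337,256) and (417,280), domino (373,271); loose pawn (535,296). Side view: round mark (289,251), bars (282,283) and (271,319); pawns (256,243) and (234,306). So the candidates for the pawn are side (256,243), (234,306) and the loose one. The nearest, (234,306), stands behind a bar. I'll check that in a crop and measure.

Run:
```python
from h import *
import pickle
d=pickle.load(open("d0.pkl","rb"));S=d["side"];C=d["scene"]
cr=cv2.resize(S["frame"][205:350,175:315],None,fx=4,fy=4,interpolation=cv2.INTER_CUBIC); cv2.imwrite("pics/crop.png",cr)
f=S["frame"]; g=cv2.cvtColor(f,cv2.COLOR_BGR2GRAY)
m=np.zeros_like(g); m[240:335,262:300]=(g[240:335,262:300]<75)
n,l,st,ce=cv2.connectedComponentsWithStats(m)
hsv=cv2.cvtColor(f,cv2.COLOR_BGR2HSV)
for i in range(1,n):
    if st[i,4]>15: print("label",st[i],ce[i].round(1),onz(S,ce[i],5))
# tab & others rough
print("tab side",onz(S,(284,266),47),"scene",onz(C,(387,233),47))
print("rim corners scene z50", [onz(C,p,50) for p in((329,222),(447,258),(434,318),(304,275))])
print("pawns scene", onz(C,(337,256),23),onz(C,(417,280),23),"side",onz(S,(256,243),23),onz(S,(234,306),23))
# dish: contours of rim
print("dish scene rim", onz(C,(224,175),32),onz(C,(283,176),32),"side",onz(S,(304,178),32),onz(S,(355,178),32))
print("dish foot scene",onz(C,(254,181),5), "side",onz(S,(330,187),5))
print("big",onz(C,(235,93),40),onz(C,(303,93),40),"glass",onz(C,(224,251),0),onz(S,(258,185),0))
```

```text
label [268 240  15  21 181] [274.9 249.6] [551.5   0.6   5. ]
label [284 247  10   7  61] [288.4 250.1] [520.3  -7.2   5. ]
label [262 269  27  42 463] [271.8 282.3] [519.1  92.    5. ]
label [268 310  10   9  62] [272.5 313.8] [485.5 164.3   5. ]
label [265 319  11   9  76] [270.  323.1] [481.5 185.3   5. ]
tab side [494.3  74.   47. ] scene [495.6  84.4  47. ]
rim corners scene z50 [array([539.2, -42.8,  50. ]), array([487.3, 226.6,  50. ]), array([629.5, 257.3,  50. ]), array([682.8, -21.7,  50. ])]
pawns scene [593.5  10.   23. ] [555.4 190.3  23. ] side [594.    9.6  23. ] [559.5 181.5  23. ]
dish scene rim [ 543.6 -342.6   32. ] [ 470.9 -214.4   32. ] side [ 570.9 -255.1   32. ] [ 433.6 -296.4   32. ]
dish foot scene [ 505.5 -281.5    5. ] side [ 499.  -270.2    5. ]
big [ 300.1 -484.8   40. ] [ 202.8 -321.5   40. ] glass [ 705.2 -227.8    0. ] [ 704.  -225.2    0. ]
```

View pics/crop.png

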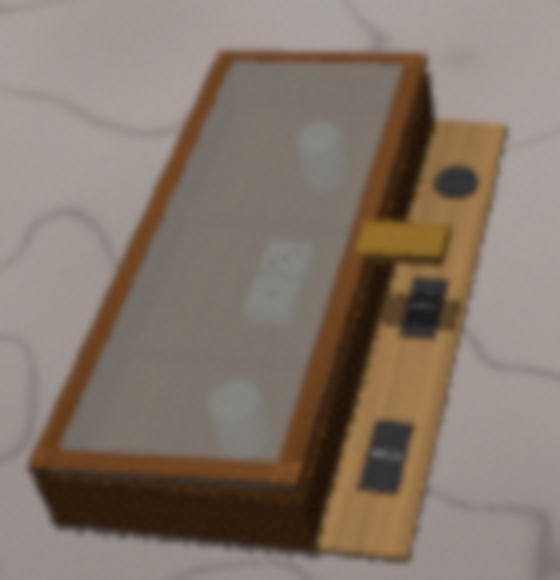

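The crop confirms it: the near pawn, side (234,306), stands behind a bar. The far pawn is behind the round and the domino is behind the middle bar. From the marks, case yaw is about 11.4°, origin about (588,101), tab about (498,83), and the wrong pawn about (560,190). The middle dish is at about (503,-277). Next I move above the tab.

```bash
python3 -m jog '[{"gripper":0.4,"turn":-7.2},{"gripper":0.4,"turn":-7.2},{"gripper":0.4,"turn":-7.2},{"gripper":0.4,"turn":-7.1},{"gripper":0.4,"dx":-21,"dy":-40},{"gripper":0.4,"dx":-21,"dy":-40},{"gripper":0.4,"dx":-21,"dy":-40},{"gripper":0.4,"dx":-21,"dy":-40},{"gripper":0.4,"dx":-21,"dy":-40},{"gripper":0.4,"dx":-21,"dy":-40}]' 40
python3 -m jog '[{"gripper":0.4,"dx":-21,"dy":-40},{"gripper":0.4,"dx":-21,"dy":-40},{"gripper":0.4,"dx":-21,"dy":-40},{"gripper":0.4,"dx":-21,"dy":-40},{"gripper":0.4,"dx":-21,"dy":-40},{"gripper":0.4,"dx":-21,"dy":-40},{"gripper":0.4},{"gripper":0.4}]' 40
python3 - <<'E'
from h import *
import pickle
c=read_camera("wrist");cv2.imwrite("pics/w1.png",c["frame"]);pickle.dump(c,open("w1.pkl","wb"))
s=sense();print(s["tcp_pos"],s["eef_rot"],s["opening"],proj(c,(498,83.2,47)))
E
```

```text
[155.91721791 501.01169727 200.96840649] [ 1.50334919e-01  9.88635048e-01 -3.78156424e-04 -1.07863706e-04] 1.0015645883293969 [143.8 433.5]$[0]: bad value
$[0]: bad value
```

View pics/w1.png

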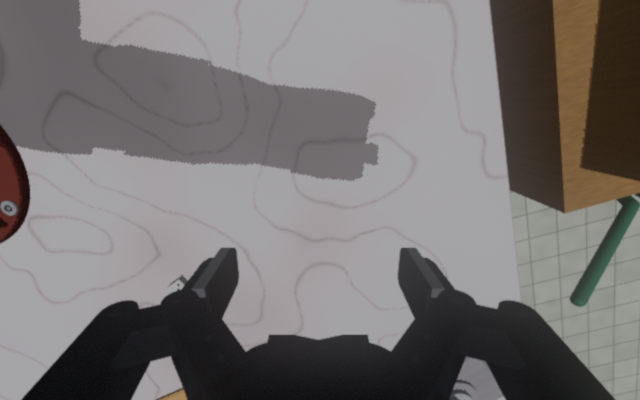

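The rows were refused, presumably because every key has to be given, so this picture only shows the start pose. Resending in full.

```bash
python3 -m jog '[{"gripper":0.4,"dx":0,"dy":0,"dz":0,"turn":-7.2},{"gripper":0.4,"dx":0,"dy":0,"dz":0,"turn":-7.2},{"gripper":0.4,"dx":0,"dy":0,"dz":0,"turn":-7.2},{"gripper":0.4,"dx":0,"dy":0,"dz":0,"turn":-7.1},{"gripper":0.4,"dx":-21,"dy":-40,"dz":0,"turn":0},{"gripper":0.4,"dx":-21,"dy":-40,"dz":0,"turn":0},{"gripper":0.4,"dx":-21,"dy":-40,"dz":0,"turn":0},{"gripper":0.4,"dx":-21,"dy":-40,"dz":0,"turn":0}]' 40 && python3 -m jog '[{"gripper":0.4,"dx":-21,"dy":-40,"dz":0,"turn":0},{"gripper":0.4,"dx":-21,"dy":-40,"dz":0,"turn":0},{"gripper":0.4,"dx":-21,"dy":-40,"dz":0,"turn":0},{"gripper":0.4,"dx":-21,"dy":-40,"dz":0,"turn":0},{"gripper":0.4,"dx":-21,"dy":-40,"dz":0,"turn":0},{"gripper":0.4,"dx":-21,"dy":-40,"dz":0,"turn":0},{"gripper":0.4,"dx":-21,"dy":-40,"dz":0,"turn":0},{"gripper":0.4,"dx":-21,"dy":-40,"dz":0,"turn":0},{"gripper":0.4,"dx":0,"dy":0,"dz":0,"turn":0},{"gripper":0.4,"dx":0,"dy":0,"dz":0,"turn":0}]' 40
python3 - <<'E'
from h import *
import pickle
c=read_camera("wrist");cv2.imwrite("pics/w2.png",c["frame"]);pickle.dump(c,open("w2.pkl","wb"))
s=sense();print(s["time"],s["tcp_pos"],s["eef_rot"],s["opening"],proj(c,(498,83.2,47)))
hsv=cv2.cvtColor(c["frame"],cv2.COLOR_BGR2HSV);print(ray(c,(320,200)))
E
```

```text
time: 1.0
tcp_pos: [270.7, 359.6, 201.2]
eef_rot: [-0.1, 0.995, -0.0, 0.0]
wrist_force: [0.5, -0.5, 1.4]
opening: 0.6
time: 2.0
tcp_pos: [498.1, 79.8, 200.9]
eef_rot: [-0.098, 0.995, 0.0, -0.0]
wrist_force: [-0.2, 1.1, 0.0]
opening: 0.596
2.05 [497.50265818  80.59961623 200.9663874 ] [-9.90482150e-02  9.95082468e-01  1.78130567e-04 -5.49358410e-04] 0.6016756214951342 [321. 176.]
(array([423.29491043,  64.48259579, 374.62921016]), array([ 0.30429447,  0.06831421, -0.9502172 ]))
```

View pics/w2.png

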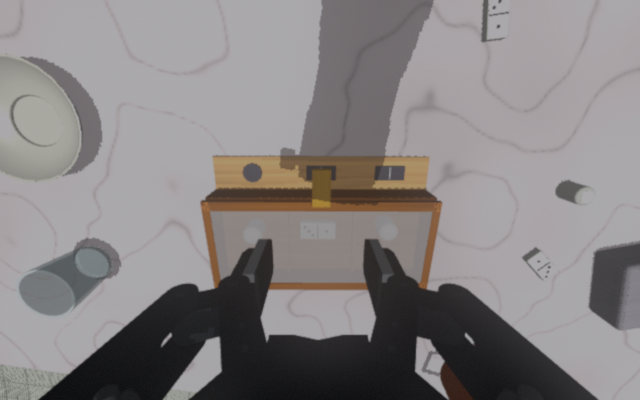

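The wrist view shows the case squarely: tab at (321,170–207), marks at (252,172), (321,172) and (390,173), pawns at (252,232) and (388,230). Triangulating the tab.

Run:
```python
from h import *
import pickle
W=pickle.load(open("w2.pkl","rb"));S=pickle.load(open("d0.pkl","rb"))["side"]
def tri(a,b):
    (o,d),(p,e)=a,b; A=np.c_[d,-e]; s=np.linalg.lstsq(A,p-o,rcond=None)[0]; x,y=o+s[0]*d,p+s[1]*e
    return ((x+y)/2).round(1),np.linalg.norm(x-y).round(1)
fr=W["frame"];h=cv2.cvtColor(fr,cv2.COLOR_BGR2HSV)
for y in range(162,212,4): print(y,h[y,321],end=' ')
print("\ntip",tri(ray(W,(321.5,170)),ray(S,(175+446/4,205+242/4))))
print("root",tri(ray(W,(321.5,206)),ray(S,(175+358/4,205+240/4))))
a,b=onz(W,(252.5,172.5),5),onz(W,(390,173),5);m=onz(W,(321,173),5);v=(b-a)/np.linalg.norm(b-a);x=np.array([v[1],-v[0],0])
o=m+88*x;print("labels",a,m,b,"yaw",np.degrees(np.arctan2(-v[0],v[1])),"o",o,"hinge",o+65*x,"tab",o-92*x,"pawn",o-10*x+93*v)
for p in((203,201),(439,201)): print("lid front corner",p,[onz(W,p,z) for z in(50,60)], (onz(W,p,50)-o)@x,(onz(W,p,60)-o)@x)
print("width",np.linalg.norm(onz(W,(203,201),50)-onz(W,(439,201),50)),np.linalg.norm(onz(W,(203,201),60)-onz(W,(439,201),60)))
print("pawn top",onz(W,(388,228),41))
```

```text
162 [ 16 109 117] 166 [ 9 45 74] 170 [ 18 141  96] 174 [ 18 146 108] 178 [ 19 152 106] 182 [ 19 150 107] 186 [ 19 156 106] 190 [ 18 156 106] 194 [ 18 150 107] 198 [ 19 150 107] 202 [ 21 169 163] 206 [ 20 167 159] 210 [ 13 139 127] 
tip (array([486.3,  81.2,  59.8]), np.float64(3.3))
root (array([531.6,  90.6,  56. ]), np.float64(1.7))
labels [521.   -6.9   5. ] [503.4  84.7   5. ] [485.1 176.9   5. ] yaw 11.051926204638741 o [589.76793909 101.56947233   5.        ] hinge [653.56243956 114.02987802   5.        ] tab [499.47418459  83.9332058    5.        ] pawn [562.12543549 190.9276952    5.        ]
lid front corner (203, 201) [array([556.8, -53.7,  50. ]), array([552.7, -50. ,  60. ])] -62.12144343465911 -65.43611960150082
lid front corner (439, 201) [array([499.8, 232.2,  50. ]), array([497.5, 227. ,  60. ])] -63.25769787129585 -66.5118741896152
width 291.52668831515234 282.4465259124283
pawn top [550.6 183.4  41. ]
```

```bash
python3 -m jog '[{"gripper":0.45,"dx":-2.6,"dy":2.8,"dz":35,"turn":0},{"gripper":0.45,"dx":0,"dy":0,"dz":45,"turn":0},{"gripper":0.45,"dx":0,"dy":0,"dz":45,"turn":0},{"gripper":0.45,"dx":0,"dy":0,"dz":30,"turn":0},{"gripper":0.45,"dx":0,"dy":0,"dz":15,"turn":0},{"gripper":0.45,"dx":0,"dy":0,"dz":0,"turn":0}]' 30 && python3 -m jog '[{"gripper":1,"dx":0,"dy":0,"dz":0,"turn":0},{"gripper":1,"dx":0,"dy":0,"dz":0,"turn":0},{"gripper":1,"dx":0,"dy":0,"dz":0,"turn":0},{"gripper":1,"dx":0,"dy":0,"dz":0,"turn":0},{"gripper":1,"dx":0,"dy":0,"dz":0,"turn":0}]' 30
```

```text
time: 2.65
tcp_pos: [497.3, 85.0, 29.5]
eef_rot: [-0.1, 0.995, 0.0, -0.002]
wrist_force: [-0.6, 0.3, 1.2]
opening: 0.551
time: 3.15
tcp_pos: [500.5, 83.9, 31.8]
eef_rot: [-0.099, 0.995, -0.0, 0.001]
wrist_force: [0.5, 0.9, 0.2]
opening: -0.003
```

Run:
```python
from h import *
a=read_camera("wrist")["frame"];b=read_camera("side");
c=cv2.resize(b["frame"][205:350,175:315],None,fx=3,fy=3)
o=np.zeros((435,1000,3),np.uint8);o[:400,:580]=a[:,30:610];o[:,580:]=c
cv2.imwrite("pics/m1.png",cv2.resize(o,(800,348)))
```

```text
(no output)
```

View pics/m1.png

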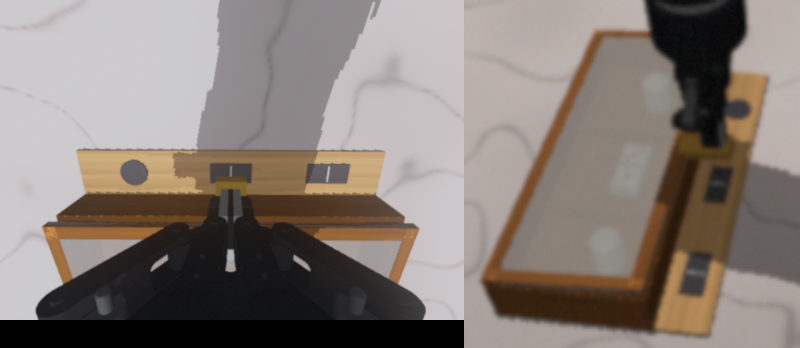

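Run:
```python
from h import *
s=sense();print(s["time"],s["tcp_pos"],s["opening"],s["joints"],s["wrist_force"])
a=read_camera("wrist");b=read_camera("side");C=read_camera("scene")
t=s["tcp_pos"];print([proj(c,t) for c in(a,b,C)],[proj(c,t+[0,0,19]) for c in(a,b,C)])
k=lambda f,x,y,w,h,z:cv2.resize(f[y:y+h,x:x+w],(400,300) ,interpolation=cv2.INTER_CUBIC)
o=np.vstack([np.hstack([k(a["frame"],270,200,120,90,0),k(b["frame"],240,220,80,60,0)]),np.hstack([k(C["frame"],340,190,96,72,0),k(C["frame"],290,170,192,144,0)])])
cv2.imwrite("pics/m2.png",o)
```

```text
3.25 [500.25070274  83.82443141  31.58272134] -0.0014646561871188718 [ 2.17890343e-02  4.22282388e-01 -4.54025026e-01  6.93931458e-01
  1.53011460e-05 -1.77198185e-01] [-0.13833975 -0.19331977 -0.29099695]
[array([318.5, 226.9]), array([280.2, 273.6]), array([385.1, 237.8])] [array([318.6, 239.4]), array([279.4, 267.7]), array([386. , 233.6])]
```

View pics/m2.png

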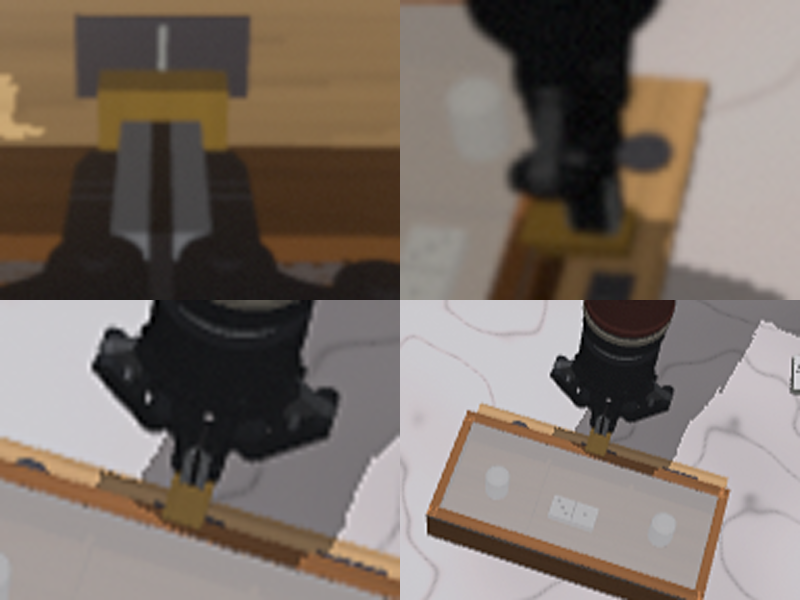

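The shut fingers stand over the tab (side crop (200,232)). The visible fingertips are about 18 mm above where the TCP reading puts them, so I'll reopen, go 18 mm deeper (still clear of the apron even if the TCP is right), and close again.

```bash
python3 -m jog '[{"gripper":0.45,"dx":0,"dy":0,"dz":-10,"turn":0},{"gripper":0.45,"dx":0,"dy":0,"dz":-5,"turn":0},{"gripper":0.45,"dx":0,"dy":0,"dz":0,"turn":0},{"gripper":0.45,"dx":0,"dy":0,"dz":0,"turn":0},{"gripper":0.45,"dx":0,"dy":0,"dz":15,"turn":0},{"gripper":0.45,"dx":0,"dy":0,"dz":10,"turn":0},{"gripper":0.45,"dx":0,"dy":0,"dz":8,"turn":0},{"gripper":0.45,"dx":0,"dy":0,"dz":0,"turn":0}]' 40 && python3 -m jog '[{"gripper":1,"dx":0,"dy":0,"dz":0,"turn":0},{"gripper":1,"dx":0,"dy":0,"dz":0,"turn":0},{"gripper":1,"dx":0,"dy":0,"dz":0,"turn":0},{"gripper":1,"dx":0,"dy":0,"dz":0,"turn":0},{"gripper":1,"dx":0,"dy":0,"dz":0,"turn":0}]' 40
```

```text
time: 4.2
tcp_pos: [498.9, 83.8, 12.1]
eef_rot: [-0.099, 0.995, 0.0, -0.001]
wrist_force: [-0.6, -0.4, -0.7]
opening: 0.549
time: 4.7
tcp_pos: [500.2, 84.1, 13.6]
eef_rot: [-0.099, 0.995, 0.0, 0.0]
wrist_force: [0.4, 1.6, -0.0]
opening: 0.245
```

The tab is now held: opening 0.245 is about 21 mm. Swinging the lid along its arc.

```bash
python3 -m jog '[{"gripper":1,"dx":-1.6,"dy":0,"dz":-15.6,"turn":0},{"gripper":1,"dx":-3.1,"dy":0,"dz":-15.4,"turn":0},{"gripper":1,"dx":-4.6,"dy":0,"dz":-15,"turn":0},{"gripper":1,"dx":-6.1,"dy":0,"dz":-14.5,"turn":0},{"gripper":1,"dx":-7.5,"dy":0,"dz":-13.8,"turn":0},{"gripper":1,"dx":0,"dy":0,"dz":0,"turn":0}]' 40 && python3 -c "
from h import *
c=read_camera('side');cv2.imwrite('pics/l1.png',cv2.resize(c['frame'][120:350,150:400],None,fx=2,fy=2))"
```

```text
time: 5.3
tcp_pos: [524.9, 88.9, 89.1]
eef_rot: [-0.099, 0.995, 0.0, 0.002]
wrist_force: [4.9, 3.3, -4.1]
opening: 0.244
```

View pics/l1.png

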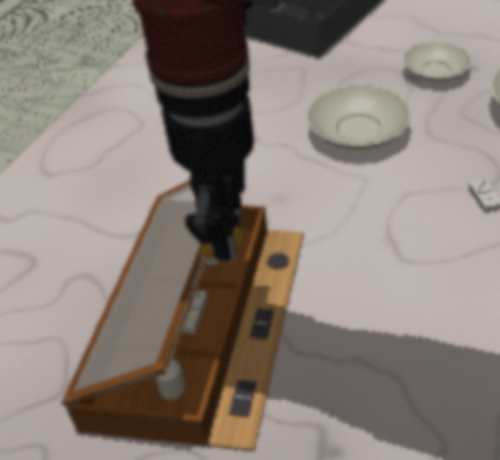

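The lid is opening with the tab held, and the pieces inside are undisturbed. Carrying on.

```bash
python3 -m jog '[{"gripper":1,"dx":-8.9,"dy":0,"dz":-13,"turn":0},{"gripper":1,"dx":-10.1,"dy":0,"dz":-12,"turn":0},{"gripper":1,"dx":-11.3,"dy":0,"dz":-10.9,"turn":0},{"gripper":1,"dx":-12.3,"dy":0,"dz":-9.7,"turn":0},{"gripper":1,"dx":-13.2,"dy":0,"dz":-8.5,"turn":0},{"gripper":1,"dx":-14,"dy":0,"dz":-7.1,"turn":0},{"gripper":1,"dx":0,"dy":0,"dz":0,"turn":0}]' 40 && python3 -m jog '[{"gripper":1,"dx":-14.6,"dy":0,"dz":-5.7,"turn":0},{"gripper":1,"dx":-15.1,"dy":0,"dz":-4.2,"turn":0},{"gripper":1,"dx":-15.5,"dy":0,"dz":-2.7,"turn":0},{"gripper":1,"dx":-15.7,"dy":0,"dz":-1.1,"turn":0},{"gripper":1,"dx":-15.7,"dy":0,"dz":0.5,"turn":0},{"gripper":1,"dx":-15.6,"dy":0,"dz":2,"turn":0},{"gripper":1,"dx":0,"dy":0,"dz":0,"turn":0}]' 40
```

```text
time: 6.05
tcp_pos: [591.5, 102.1, 148.3]
eef_rot: [-0.099, 0.995, -0.0, -0.0]
wrist_force: [0.9, -0.7, -4.5]
opening: 0.245
time: 6.75
tcp_pos: [681.8, 119.8, 159.4]
eef_rot: [-0.099, 0.995, -0.001, -0.0]
wrist_force: [-0.1, -3.0, 0.8]
opening: 0.241
```

```bash
python3 -m jog '[{"gripper":0.4,"dx":0,"dy":0,"dz":0,"turn":0},{"gripper":0.4,"dx":0,"dy":0,"dz":0,"turn":0},{"gripper":0.4,"dx":0,"dy":0,"dz":0,"turn":0},{"gripper":0.4,"dx":0,"dy":0,"dz":-20,"turn":0},{"gripper":0.4,"dx":0,"dy":0,"dz":-30,"turn":0},{"gripper":0.4,"dx":0,"dy":0,"dz":-20,"turn":0},{"gripper":0.4,"dx":35,"dy":0,"dz":0,"turn":0},{"gripper":0.4,"dx":35,"dy":31,"dz":0,"turn":0},{"gripper":0.4,"dx":34,"dy":31,"dz":0,"turn":0},{"gripper":0.4,"dx":0,"dy":31,"dz":0,"turn":0}]' 40 && python3 -m jog '[{"gripper":0.4,"dx":0,"dy":0,"dz":0,"turn":0},{"gripper":0.4,"dx":0,"dy":0,"dz":0,"turn":0}]' && python3 -c "
from h import *
import pickle
c=read_camera('wrist');b=read_camera('side');C=read_camera('scene');pickle.dump((c,b,C),open('p.pkl','wb'))
o=np.hstack([c['frame'][:,100:560],b['frame'][:,150:490]])
cv2.imwrite('pics/p1.png',o);print(sense()['tcp_pos'],proj(c,(562,191,41)),proj(b,(562,191,41)))"
```

```text
time: 7.75
tcp_pos: [555.8, 190.9, 230.2]
eef_rot: [-0.099, 0.995, -0.0, -0.002]
wrist_force: [0.2, 0.5, 0.6]
opening: 0.601
time: 7.95
tcp_pos: [560.7, 191.4, 230.5]
eef_rot: [-0.1, 0.995, -0.0, 0.0]
wrist_force: [0.2, 0.1, -0.3]
opening: 0.593
[561.4055696  190.25448933 229.95277488] [317.8 170. ] [229.  304.1]
```

View pics/p1.png

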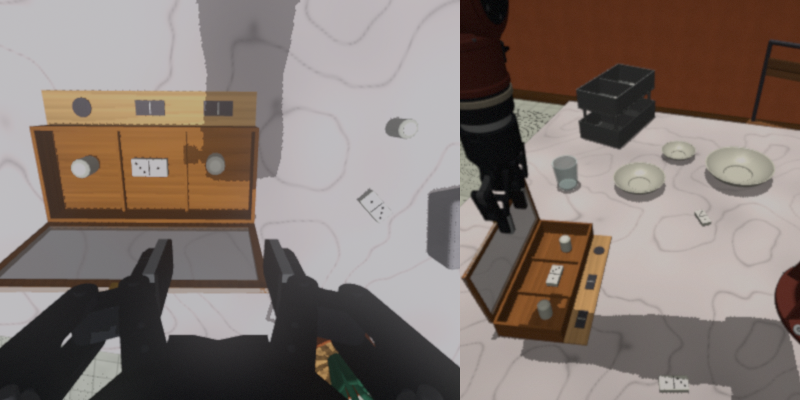

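The lid stands open. In the wrist view the pawn is at (315,165), behind the bar at (318,108). The domino (249,168) and the other pawn (185,168) are undisturbed. Refining the pawn position.

Run:
```python
from h import *
import pickle
c,b,C=pickle.load(open('p.pkl','rb'))
for n,cam,(x0,y0,x1,y1) in(("w",c,(295,145,335,185)),("s",b,(220,290,245,322))):
    h=cv2.cvtColor(cam["frame"],cv2.COLOR_BGR2HSV)[y0:y1,x0:x1]
    m=((h[...,1]<70)).astype(np.uint8)
    k,l,st,ce=cv2.connectedComponentsWithStats(m)
    for i in range(1,k):
        if st[i,4]>40: print(n,st[i],ce[i]+[x0,y0],onz(cam,ce[i]+[x0,y0],23),(st[i,0]+x0,st[i,1]+y0))
print(onz(c,(315,163),41),onz(b,(233,301),41), proj(c,(560,190,5)),proj(c,(560,190,41)))
# middle dish
w=C["frame"];h=cv2.cvtColor(w,cv2.COLOR_BGR2HSV)
for p in((224,175),(283,176),(253,153),(253,203)): print(h[p[1],p[0]],end='')
```

```text
w [ 11   8  19  22 335] [315.07462687 163.74029851] [557.8 186.3  23. ] (np.int32(306), np.int32(153))
s [  8  10  14  19 220] [234.45       309.10909091] [555.2 187.8  23. ] (np.int32(228), np.int32(300))
[553.5 185.5  41. ] [558.  182.2  41. ] [317.4 163.4] [317.4 168.4]
[ 30  12 154][140   3 222][ 27  13 175][168  10 130]
```

```bash
python3 -m jog '[{"gripper":0.5,"dx":5,"dy":-2.5,"dz":45,"turn":0},{"gripper":0.5,"dx":0,"dy":0,"dz":45,"turn":0},{"gripper":0.5,"dx":0,"dy":0,"dz":45,"turn":0},{"gripper":0.5,"dx":0,"dy":0,"dz":35,"turn":0},{"gripper":0.5,"dx":0,"dy":0,"dz":20,"turn":0},{"gripper":0.5,"dx":0,"dy":0,"dz":0,"turn":0},{"gripper":0.5,"dx":0,"dy":0,"dz":0,"turn":0}]' 40 && python3 -c "
from h import *
c=read_camera('wrist');b=read_camera('side')
k=lambda f,x,y,w,h:cv2.resize(f[y:y+h,x:x+w],(400,300) ,interpolation=cv2.INTER_CUBIC)
cv2.imwrite('pics/p2.png',np.hstack([k(c['frame'],210,110,220,165),k(b['frame'],190,230,120,90)]))"
```

```text
time: 8.8
tcp_pos: [557.1, 187.0, 40.4]
eef_rot: [-0.099, 0.995, -0.0, -0.0]
wrist_force: [-0.3, -0.1, 0.4]
opening: 0.504
```

View pics/p2.png

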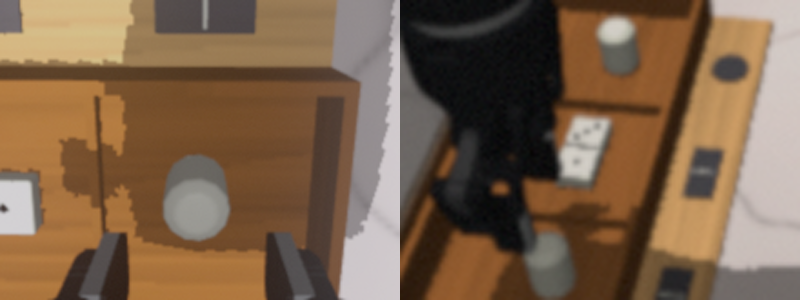

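The pawn is centred between the fingers (crop x=197), and its top (318,225) sits on the TCP projection (318,227). Lowering and gripping.

```bash
python3 -m jog '[{"gripper":0.5,"dx":0,"dy":0,"dz":20,"turn":0},{"gripper":0.5,"dx":0,"dy":0,"dz":15,"turn":0},{"gripper":0.5,"dx":0,"dy":0,"dz":10,"turn":0},{"gripper":0.5,"dx":0,"dy":0,"dz":0,"turn":0}]' 40 && python3 -m jog '[{"gripper":1,"dx":0,"dy":0,"dz":0,"turn":0},{"gripper":1,"dx":0,"dy":0,"dz":0,"turn":0},{"gripper":1,"dx":0,"dy":0,"dz":0,"turn":0},{"gripper":1,"dx":0,"dy":0,"dz":0,"turn":0},{"gripper":1,"dx":0,"dy":0,"dz":0,"turn":0}]' 40
```

```text
time: 9.3
tcp_pos: [556.3, 187.5, -5.2]
eef_rot: [-0.099, 0.995, -0.0, -0.0]
wrist_force: [0.1, 0.5, -0.2]
opening: 0.501
time: 9.8
tcp_pos: [557.4, 187.8, -3.9]
eef_rot: [-0.099, 0.995, 0.0, 0.001]
wrist_force: [-0.4, -0.8, 6.7]
opening: 0.278
```

```bash
python3 -m jog '[{"gripper":1,"dx":0,"dy":0,"dz":-10,"turn":0},{"gripper":1,"dx":0,"dy":0,"dz":-20,"turn":0},{"gripper":1,"dx":0,"dy":0,"dz":-40,"turn":0},{"gripper":1,"dx":0,"dy":0,"dz":-40,"turn":0},{"gripper":1,"dx":0,"dy":0,"dz":-30,"turn":0},{"gripper":1,"dx":0,"dy":0,"dz":0,"turn":0}]' 40 && python3 -c "
from h import *
import pickle
c=read_camera('wrist');b=read_camera('side');C=read_camera('scene');pickle.dump((c,b,C),open('q.pkl','wb'))
k=lambda f,x,y,w,h:cv2.resize(f[y:y+h,x:x+w],(400,300) ,interpolation=cv2.INTER_CUBIC)
cv2.imwrite('pics/p3.png',np.hstack([k(c['frame'],210,150,220,165),k(C['frame'],180,60,320,240)]))"
```

```text
time: 10.4
tcp_pos: [559.4, 188.2, 140.3]
eef_rot: [-0.099, 0.995, 0.0, 0.004]
wrist_force: [-0.3, 0.5, -0.3]
opening: 0.275
```

View pics/p3.png

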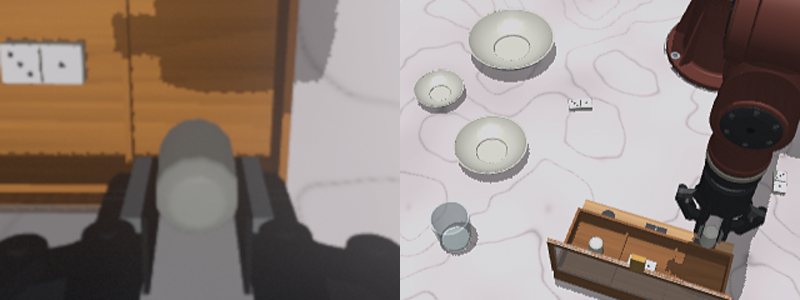

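The pawn is held and the case is otherwise undisturbed. The middle dish appears at scene-crop (491,147). Carrying the pawn over it.

```bash
python3 -m jog '[{"gripper":1,"dx":5,"dy":-15,"dz":0,"turn":0},{"gripper":1,"dx":10,"dy":-30,"dz":0,"turn":0},{"gripper":1,"dx":13.2,"dy":-40,"dz":0,"turn":0},{"gripper":1,"dx":13.2,"dy":-40,"dz":0,"turn":0},{"gripper":1,"dx":13.2,"dy":-40,"dz":0,"turn":0},{"gripper":1,"dx":13.2,"dy":-40,"dz":0,"turn":0},{"gripper":1,"dx":13.2,"dy":-40,"dz":0,"turn":0},{"gripper":1,"dx":13.2,"dy":-40,"dz":0,"turn":0},{"gripper":1,"dx":13.2,"dy":-40,"dz":0,"turn":0}]' 40 && python3 -m jog '[{"gripper":1,"dx":13.2,"dy":-40,"dz":0,"turn":0},{"gripper":1,"dx":13.2,"dy":-40,"dz":0,"turn":0},{"gripper":1,"dx":8,"dy":-25,"dz":0,"turn":0},{"gripper":1,"dx":5,"dy":-15,"dz":0,"turn":0},{"gripper":1,"dx":0,"dy":0,"dz":0,"turn":0},{"gripper":1,"dx":0,"dy":0,"dz":0,"turn":0}]' 40
python3 - <<'E'
from h import *
c=read_camera("wrist");b=read_camera("side");C=read_camera("scene");s=sense();print(s["tcp_pos"],s["opening"])
import pickle
_,b0,C0=pickle.load(open("p.pkl","rb"))
for cam,(x0,y0,x1,y1) in((C0,(218,148,290,205)),(b0,(298,158,360,202))):
    f=cam["frame"][y0:y1,x0:x1].astype(int); m=((f[...,2]-f[...,0])>8).astype(np.uint8)
    k,l,st,ce=cv2.connectedComponentsWithStats(m); i=1+st[1:,4].argmax(); print(st[i])
    cn=max(cv2.findContours(m,0,1)[0],key=cv2.contourArea).reshape(-1,2)+[x0,y0]
    P=np.array([onz(cam,p,32)[:2] for p in cn.astype(float)])
    L=P[np.argsort(cn[:,1])[:len(cn)//2]] # far/upper rim half
    A=np.c_[2*L,np.ones(len(L))];q=np.linalg.lstsq(A,(L**2).sum(1),rcond=None)[0];print("centre",q[:2],"r",np.sqrt(q[2]+q[:2]@q[:2]))
E
```

```text
time: 11.45
tcp_pos: [513.7, -154.2, 133.9]
eef_rot: [-0.099, 0.995, 0.0, -0.001]
wrist_force: [1.2, 0.1, -0.1]
opening: 0.277
time: 12.05
tcp_pos: [500.0, -276.9, 134.4]
eef_rot: [-0.099, 0.995, 0.001, -0.0]
wrist_force: [0.8, 0.3, -0.1]
opening: 0.282
[ 500.68745077 -276.31528759  134.90553204] 0.28286486378945264
[ 12   7  47  42 848]
centre [ 483.25606276 -293.51817174] r 37.5910477469489
[   0    0   62   44 2587]
centre [ 516.83647908 -301.34087259] r 91.48389303909067
```

My rim segmentation was poor: fitted radii of 38 and 91 mm against the true 75. I'm discarding it and keeping the two-view centre of about (503,-277), which agrees within a few mm. Lowering.

```bash
python3 -m jog '[{"gripper":1,"dx":-2,"dy":0,"dz":30,"turn":0},{"gripper":1,"dx":0,"dy":0,"dz":40,"turn":0},{"gripper":1,"dx":0,"dy":0,"dz":30,"turn":0},{"gripper":1,"dx":0,"dy":0,"dz":20,"turn":0},{"gripper":1,"dx":0,"dy":0,"dz":8,"turn":0},{"gripper":1,"dx":0,"dy":0,"dz":4,"turn":0},{"gripper":1,"dx":0,"dy":0,"dz":2,"turn":0},{"gripper":1,"dx":0,"dy":0,"dz":0,"turn":0}]' 40
```

```text
time: 13.0
tcp_pos: [503.2, -277.5, 1.8]
eef_rot: [-0.1, 0.995, -0.0, 0.001]
wrist_force: [0.3, 0.4, -0.7]
opening: 0.276
```

```bash
python3 -m jog '[{"gripper":1,"dx":0,"dy":0,"dz":3,"turn":0},{"gripper":1,"dx":0,"dy":0,"dz":0,"turn":0},{"gripper":0.6,"dx":0,"dy":0,"dz":0,"turn":0},{"gripper":0.6,"dx":0,"dy":0,"dz":0,"turn":0},{"gripper":0.6,"dx":0,"dy":0,"dz":0,"turn":0},{"gripper":0.6,"dx":0,"dy":0,"dz":0,"turn":0},{"gripper":0.6,"dx":0,"dy":0,"dz":-15,"turn":0},{"gripper":0.6,"dx":0,"dy":0,"dz":-20,"turn":0},{"gripper":0.6,"dx":0,"dy":0,"dz":-40,"turn":0},{"gripper":0.6,"dx":0,"dy":0,"dz":-40,"turn":0}]' 40 && python3 -m jog '[{"gripper":0.6,"dx":0,"dy":0,"dz":-40,"turn":0},{"gripper":0.6,"dx":20,"dy":0,"dz":0,"turn":0},{"gripper":0.6,"dx":30,"dy":0,"dz":0,"turn":0},{"gripper":0.6,"dx":30,"dy":0,"dz":0,"turn":0},{"gripper":0.6,"dx":0,"dy":0,"dz":0,"turn":0},{"gripper":0.6,"dx":0,"dy":0,"dz":0,"turn":0},{"gripper":0.6,"dx":0,"dy":0,"dz":0,"turn":0},{"gripper":0.6,"dx":0,"dy":0,"dz":0,"turn":0}]' && python3 -c "
from h import *
b=read_camera('side');C=read_camera('scene')
cv2.imwrite('pics/f.png',np.hstack([C['frame'][60:340,100:500],cv2.resize(b['frame'][120:358,160:500],(400,280))]))"
```

```text
time: 14.0
tcp_pos: [502.0, -276.8, 113.8]
eef_rot: [-0.099, 0.995, 0.001, -0.001]
wrist_force: [0.9, -0.5, 0.1]
opening: 0.398
time: 14.8
tcp_pos: [424.9, -293.0, 152.9]
eef_rot: [-0.1, 0.995, -0.0, 0.0]
wrist_force: [0.5, 0.1, -1.0]
opening: 0.4
```

View pics/f.png

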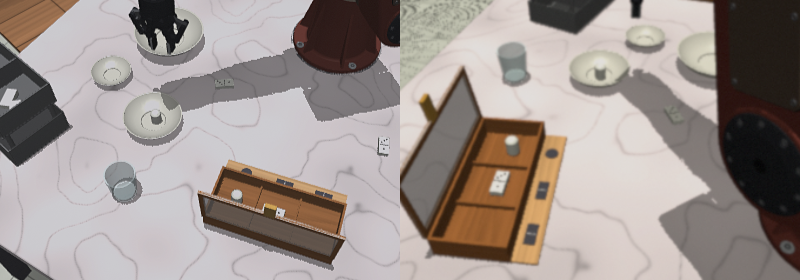

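The pawn stands in the middle dish, at scene (155,115) and side (600,68) in this picture. The lid is standing open, the other two pieces are still in place, and the glass is where it was. The gripper is clear at z≈150.

```bash
python3 -c "
from plant import *
print(sign_off())"
```

```text
the job is handed in; nothing more can be done
None
```

I opened the case lid by its brass tab and left it standing at roughly 1.75 rad. Then I took the pawn out of the end compartment marked with a bar and put it in the middle-sized dish. I handed in just after 14.8 s on the robot's clock.

**Last check:** the scene and side pictures show the pawn upright in the dish and the lid open. The domino and the other pawn are still in their compartments, and the glass is where it was. The gripper was empty and clear of everything.

**What failed or disagreed on the way:**
- **First move:** it was refused because I had left keys out of the rows.
- **First pinch of the tab:** it closed on nothing. The fingertips showed about 18 mm short of the TCP reading, so I went 18 mm deeper and allowed for that from then on.
- **Pawn grip:** the opening read about 23.5 mm on a 26 mm pawn, but the grip held throughout.
- **Dish rim fit:** it came out wrong (radii 38 and 91 mm against 75), so I used the centre from two camera views instead.

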